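Square a clay tile into the corner stop

TASK

Push the large oblong fired-clay tile along the bench into the inside corner of the L-shaped wooden stop, so that one long edge lies flat against the long batten and one end butts against the short batten. Slide it with the fingers only, never lifting or tipping it, and leave everything else on the bench where it stands.

Things in the scene. Friction and masses are not known exactly. Their poses are not given: they have to be found in the camera images.
- tile: Large oblong tile of pale unglazed clay, 90 mm (x) by 130 mm (y), 20 mm thick, 0.3 to 0.5 kg, loose, flat on the bench; 1 to 5 N slides it. Origin: centre of its underside, z up. Starts in the open side of the L (stop -x, -y), centre 90-115 mm from the long batten's face and 130-180 mm from the short one's, within 0.4 rad of parallel.
- stop: L of two wooden battens 25 mm wide, 20 mm high, fixed. Origin: inside corner at bench height, z up, x away from the robot within 0.2 rad. Long batten: inside face x = 0, from the corner 260 mm to -y. Short one: inside face y = 0, from the corner 110 mm to -x. Tile goes at -x, -y; fully home its centre is at x -45, y -65 mm, its y axis parallel to the stop's.
- coaster: Bystander: round disc of the same clay, 90 mm across, 18 mm thick, loose, beyond one of the battens. Origin: centre of its underside.
- small_tile: Bystander: small square tile of the same clay, 60 mm by 60 mm by 18 mm, loose, beyond one of the battens. Origin: centre of its underside.
- cup: Bystander: grey clay cup, 72 mm across, 75 mm tall, loose, to the left of the short batten. Origin: centre of its underside.
- glaze_jar: Bystander: grey jar with white cap, 56 mm across, 75 mm tall, loose, to the right beyond the free end of the long batten. Origin: centre of its underside.
- spatula: Bystander: wooden-handled spatula, 150 mm long, lying loose past the free end of the long batten, roughly pointing away from the robot. Origin: on the bench under the middle of it.
- stone: Bystander: rounded grey rubbing stone, 65 by 45 by 30 mm, loose, far left. Origin: centre of its underside.

How it is judged:
By the outcome, as a careful person would: the job done as asked, in the order asked, and still so for the second after the job is handed in, with the robot touching nothing.
It also fails if it takes over 54 s, if anything falls off the work surface, if the arm or the gripper's body presses on something with over 40 N, if the wrist force passes 120 N, or if a joint passes its speed limit or range.

ROBOT

A 7-joint arm with a two-finger parallel gripper is mounted at the origin on the work surface. World frame = base frame: x ahead of the robot, y to its left, z up, the work surface at z = 0. Lengths are in m, angles in rad, forces in N, time in s.
With the tool pointing down it reaches from about 0.4 to 0.85 m from the base axis. Payload 10.4 kg.
Tool frame: the origin (TCP) lies at the very end of the fingers, on their centre line; the grasp point (between the pads) lies 19 mm behind it; z points along the fingers, y is the line along which they close (so a half turn about z gives the same grasp; the last joint's range is limited). The gripper opens to 85 mm and grips with 20 to 120 N. Pads are 22 mm wide; open, the fingers measure 114 mm over their backs; the gripper's body (76 mm by 85 mm) begins 54 mm behind the grasp point. The pads swing forward as they close: fully open they stand 13 mm farther back than shut.
Start: joints at [-1.199, 0.332, -0.065, 1.46, 0.022, 1.35, -0.088], TCP at [0.24, 0.577, 0.231] pointing down, gripper open.
Joint ranges: [-2.6, 2.6], [-0.5, 2.12], [-1.47, 1.34], [0.16, 2.42], [-1.27, 4.41], [0.06, 2.06], [-2.6, 2.6]. Speed limits (rad/s): [2.22, 2.22, 2.79, 2.79, 3.14, 3.14, 3.14].

INTERFACE

Orientations are given as a unit quaternion [x, y, z, w].
In Python, from workcell import * gives the robot as it stands.
- The arm moves only by the tool step_arm, never from a script. Its argument "commands" is one flat list of numbers, 7 for each row, row after row: the finger opening in mm, from 0 to 85.4, then the shift along the world's x, y, z as a fraction of full scale, then the turn, a rotation vector about the world's x, y, z as a fraction of full scale. A call has exactly 10 rows; each row is the pose to reach, as a shift and turn from the pose commanded when the call began, turning the shorter way round; what a row does not reach only later rows make up. Full scale, the value 1, is 0.6 m for a shift and pi rad for a turn. A row lasts 1/8 s, in which the tool goes at most 62.5 mm and 10.7 degrees, less where a joint would pass 70% of its speed; a pose out of reach is approached as far as the arm can. A call with a number of a shift or a turn outside -1 to 1 is refused whole. A call with a gripper value outside its range is refused whole. The fingers move at their own pace and stop on an object; "squeeze" is the grip in N (left out, the last holds). Time passes only in rows, so rows that repeat a pose let the fingers close, or fill a call up. It gives the time, the measured TCP pose, the force, the opening and the grip force at its end, in the units of the state.
- get_obs(): the state, without advancing time (a new reading comes with each control period).
- camera(name): name is "scene" or "top"; returns the picture (480x640x3 uint8, red, green, blue); there is no depth.
- camera_params(name): a dict with "mtx" (3x3 intrinsics, pixels), "dist" ([k1, k2, p1, p2, k3] as OpenCV has them; the pictures are not rectified), "extrinsics" (4x4, takes a point from world to camera coordinates). Camera axes: x right, y down, z forward; pixel columns grow to the right and rows downward; lengths in m; the calibration is good to about 2 mm. A picture is of the moment at which its call begins. camera_params takes no time and is no camera call.
- hand_in(): hands the job in; it is judged then, once.
The state is a dict: "clock": time; "joint_pos": joint angles; "joint_velocities": joint speeds; "tau": joint torques, N m; "position": TCP position; "ee_rot": TCP orientation; "ft_force": force on the tool from outside, world axes, zero at the start; "torque": the same for the moment, N m; "grip_width": opening from 0.0 (shut) to 1.0 (fully open); "grasp_force": force on a finger pad.
Only numpy, scipy, OpenCV 4.12 (cv2) and the standard library are available. Lean on these libraries where they do the work, as an engineer would, in place of code of your own. Each camera call takes 0.05 s, during which the arm holds its last target. There are 200 camera calls.

## Working session

There is one attempt and no reset: what is moved stays moved. The work goes in short steps, Python scripts to look and compute and a tool call to move; the robot and the scene stay as the last step left them, time stands still between calls to the robot, and variables do not carry over. Pictures are saved under pics/ and viewed, at most 10 in all, crops included, and the job is handed in when it is done.

Besides the shell and the picture viewer there is one more tool, called after "Call:" as name(argument=value, ...) on one line, values as JSON. step_arm: Moves the arm, as the interface text tells. Its arguments: {"type":"object","properties":{"commands":{"type":"array","items":{"type":"number"}},"squeeze":{"type":"number"}},"required":["commands"]}

```bash
mkdir -p pics; ls; python3 - <<'E'
from workcell import *
import cv2
for n in("top","scene"):
    cv2.imwrite(f"pics/{n}0.png",camera(n)[:,:,::-1])
    print({k:np.round(v,3).tolist() for k,v in camera_params(n).items()} if 'np' in globals() else camera_params(n))
o=get_obs();print(o)
E
```

```text
pics
{'mtx': array([[477.64008694,   0.        , 323.76164416],
       [  0.        , 477.64008694, 243.56971427],
       [  0.        ,   0.        ,   1.        ]]), 'dist': array([0.01421216, 0.        , 0.        , 0.        , 0.        ]), 'extrinsics': array([[-0.01414439, -0.99987128, -0.00757379,  0.05560342],
       [-0.99925857,  0.01440617, -0.0357039 ,  0.60947509],
       [ 0.03580841,  0.00706317, -0.99933371,  0.97399859],
       [ 0.        ,  0.        ,  0.        ,  1.        ]])}
{'mtx': array([[568.45663033,   0.        , 320.90558214],
       [  0.        , 568.45663033, 232.72797037],
       [  0.        ,   0.        ,   1.        ]]), 'dist': array([0.01233942, 0.        , 0.        , 0.        , 0.        ]), 'extrinsics': array([[-0.81726148,  0.57607021, -0.01505972,  0.47819146],
       [ 0.42274523,  0.58157235, -0.69502523, -0.28400095],
       [-0.39162501, -0.57438377, -0.71882761,  1.56159965],
       [ 0.        ,  0.        ,  0.        ,  1.        ]])}
{'clock': 0.1, 'joint_pos': array([-1.198597  ,  0.33283213, -0.06468628,  1.46087573,  0.02159439,
        1.34991666, -0.08847402]), 'joint_velocities': array([ 3.01385308e-05, -8.37478108e-04, -1.38943609e-03, -1.76102580e-03,
       -2.93353616e-04, -1.14345652e-03,  3.71934867e-04]), 'tau': array([ 8.27418644e-04, -6.26743627e+01,  4.89152921e-02, -3.92430925e+01,
        1.63947721e-02,  6.88581727e-03,  1.79624499e-05]), 'position': array([0.24026407, 0.57659313, 0.23057203]), 'ee_rot': array([ 1.96104729e-01,  9.80582729e-01, -6.60650074e-04, -1.01339973e-04]), 'ft_force': array([-0.05551124, -0.03083504,  0.44495877]), 'torque': array([ 0.0184806 , -0.03372436,  0.05512561]), 'grasp_force': 0.0, 'grip_width': 0.9993365985173388}
```

View pics/top0.png

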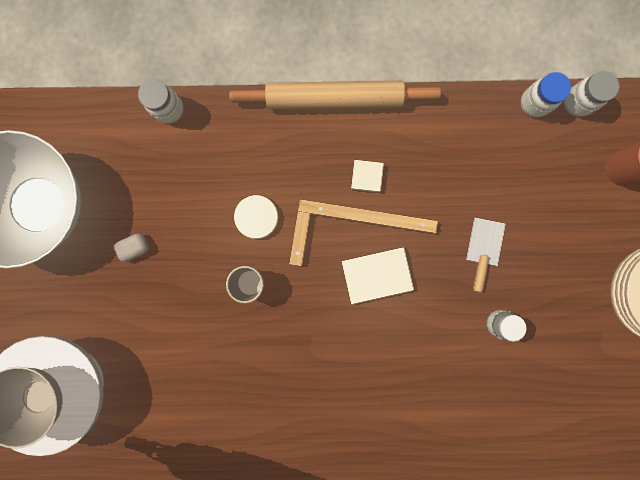

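View pics/scene0.png

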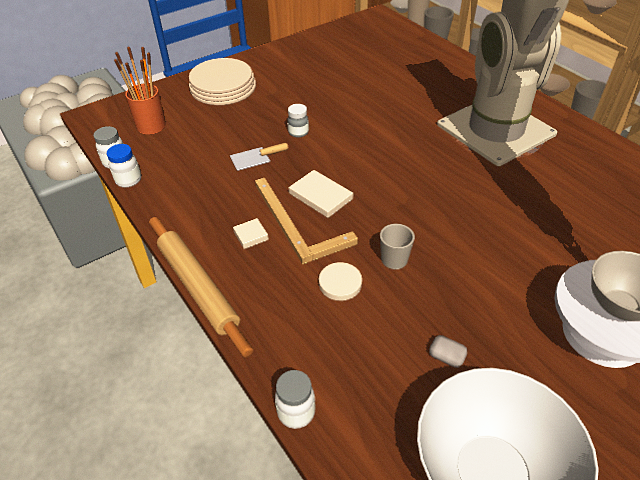

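The top view shows the tile at about (378,276) and the stop's inside corner near (309,213). The cup is at (245,285), the coaster at (256,217) and the jar at (508,326).

```bash
cat > h.py <<'E'
from workcell import *
import cv2, numpy as np
def ray(n,px,z):
    p=camera_params(n);E=p["extrinsics"];R,t=E[:3,:3],E[:3,3]
    u=cv2.undistortPoints(np.float64(px).reshape(-1,1,2),p["mtx"],p["dist"])[:,0]
    d=np.c_[u,np.ones(len(u))]@R;c=-R.T@t
    return c+d*((z-c[2])/d[:,2])[:,None]
def blob(hsv,lo,hi,near):
    m=cv2.morphologyEx(cv2.inRange(hsv,lo,hi),cv2.MORPH_OPEN,np.ones((3,3)))
    cs=cv2.findContours(m,cv2.RETR_EXTERNAL,cv2.CHAIN_APPROX_NONE)[0]
    return max((c for c in cs if cv2.contourArea(c)>100),key=lambda c:cv2.pointPolygonTest(c,near,True))
def rect(p):
    (c,s,a)=cv2.minAreaRect(np.float32(p[:,:2]*1000));return np.round(c,1),np.round(s,1),round(a,2)
def look(tile_near,stop=True,img=None):
    img=camera("top") if img is None else img
    hsv=cv2.cvtColor(img,cv2.COLOR_RGB2HSV)
    r={"tile":ray("top",blob(hsv,(10,8,190),(35,75,255),tile_near),.02)}
    if stop: r["stop"]=ray("top",blob(hsv,(8,76,140),(30,200,255),(370,216)),.02)
    return r,img,hsv
E
python3 - <<'E'
from h import *
r,img,hsv=look((378,276))
for p in [(378,276),(370,217),(300,240),(437,227),(256,217),(360,240)]: print(p,hsv[p[1],p[0]])
print("tile",rect(r["tile"]))
P=r["stop"][:,:2]*1000
pc=cv2.approxPolyDP(np.float32(P).reshape(-1,1,2),8,True)[:,0];print("stop poly",pc.round(1).tolist())
for n,px,z in [("cup",(245,285),.075),("coaster",(256,217),.018),("jar",(513,328),.075),("spat",(480,291),.01),("bowl",(38,205),.0),("bowlrim top",(77,200),.1),("low bowl",(60,400),.15)]: print(n,ray("top",[px],z).round(3))
E
```

```text
(378, 276) [ 22  34 244]
(370, 217) [ 18 111 229]
(300, 240) [ 18 115 226]
(437, 227) [ 11 123  87]
(256, 217) [ 24  31 243]
(360, 240) [ 12 135 138]
tile (array([543.9, -60.6]), array([ 89. , 129.5]), 11.91)
stop poly [[652.7000122070312, -185.0], [688.7000122070312, 26.799999237060547], [687.2000122070312, -71.5], [695.2999877929688, -79.80000305175781], [697.7999877929688, -51.20000076293945], [703.5999755859375, -73.80000305175781], [707.0, 149.60000610351562], [694.5999755859375, 143.60000610351562], [695.9000244140625, 96.4000015258789], [622.2000122070312, 111.5999984741211], [620.4000244140625, 271.29998779296875], [604.2999877929688, 148.6999969482422], [618.0999755859375, 111.69999694824219], [571.2000122070312, 116.30000305175781], [566.7999877929688, 93.9000015258789], [675.0, 74.0999984741211], [630.2999877929688, -174.3000030517578]]
cup [[0.53  0.199 0.075]]
coaster [[0.667 0.185 0.018]]
jar [[ 0.442 -0.312  0.075]]
spat [[ 0.508 -0.272  0.01 ]]
bowl [[0.7   0.643 0.   ]]
bowlrim top [[0.696 0.51  0.1  ]]
low bowl [[0.338 0.511 0.15 ]]
```

```bash
cat >> h.py <<'E'
def stopfit(hsv):
    m=cv2.inRange(hsv,(8,60,185),(30,200,255))
    c=np.vstack(cv2.findContours(m,cv2.RETR_LIST,cv2.CHAIN_APPROX_NONE)[0])
    P=ray("top",c,.02)[:,:2]*1000
    def line(a,b):
        a,b=np.float64(a),np.float64(b);u=(b-a)/np.linalg.norm(b-a);n=np.array([-u[1],u[0]])
        s=(P-a)@u;q=P[(abs((P-a)@n)<4)&(s>15)&(s<np.linalg.norm(b-a)-10)]
        return cv2.fitLine(np.float32(q),cv2.DIST_HUBER,0,.01,.01).ravel(),len(q)
    (l1,n1),(l2,n2)=line((675,74),(630,-174)),line((675,74),(567,94))
    A=np.c_[l1[:2],-l2[:2]];k=np.linalg.solve(A,l2[2:]-l1[2:])
    return l1[2:]+k[0]*l1[:2],np.degrees(np.arctan(-l1[0]/l1[1])),np.degrees(np.arctan(l2[1]/l2[0])),n1,n2
E
python3 - <<'E'
from h import *
img=camera("top");print(stopfit(cv2.cvtColor(img,cv2.COLOR_RGB2HSV)))
E
```

```text
(array([675.6982 ,  76.64279], dtype=float32), np.float32(-9.9539995), np.float32(-9.911725), 110, 40)
```

Call:
step_arm(commands=[60,0,0,0.15,0,0,0,60,0,0,0.15,0,0,0,60,0.1,-0.25,0.15,0,0,0.05,60,0.2,-0.5,0.12,0,0,0.1,60,0.37,-1,0.0,0,0,0.19,60,0.37,-1,0,0,0,0.19,60,0.37,-1,0,0,0,0.19,60,0.37,-1,0,0,0,0.19,60,0.37,-1,0,0,0,0.19,60,0.37,-1,0,0,0,0.19])

```text
clock: 1.45
position: [0.4128, 0.1126, 0.2556]
ee_rot: [-0.101, 0.995, 0.0, 0.0]
ft_force: [0.5, 0.1, -0.0]
grip_width: 0.703
grasp_force: 0.0
```

Call:
step_arm(commands=[60,0.08,-0.31,-0.05,0,0,0,60,0.08,-0.31,-0.05,0,0,0,60,0.08,-0.31,-0.05,0,0,0,60,0.08,-0.31,-0.05,0,0,0,60,0.08,-0.31,-0.05,0,0,0,60,0.08,-0.31,-0.05,0,0,0,60,0.08,-0.31,-0.05,0,0,0,60,0.08,-0.31,-0.05,0,0,0,60,0.08,-0.31,-0.05,0,0,0,60,0.08,-0.31,-0.05,0,0,0])

```text
clock: 2.7
position: [0.4605, -0.0713, 0.2257]
ee_rot: [-0.101, 0.995, 0.0, -0.0]
ft_force: [0.4, 0.1, 0.6]
grip_width: 0.701
grasp_force: 0.0
```

Call:
step_arm(commands=[60,0,0,-0.1,0,0,0,60,0,0,-0.2,0,0,0,60,0,0,-0.28,0,0,0,60,0,0,-0.32,0,0,0,60,0,0,-0.34,0,0,0,60,0,0,-0.355,0,0,0,60,0,0,-0.365,0,0,0,60,0,0,-0.37,0,0,0,60,0,0,-0.37,0,0,0,60,0,0,-0.37,0,0,0])

```text
clock: 3.95
position: [0.4608, -0.0714, 0.0041]
ee_rot: [-0.101, 0.995, 0.0, 0.0]
ft_force: [0.2, -0.0, -0.1]
grip_width: 0.701
grasp_force: 0.0
```

```bash
python3 - <<'E'
from h import *
i=camera("scene");cv2.imwrite("pics/s1.png",cv2.resize(i[120:280,230:430],None,fx=4,fy=4*.93)[:,:,::-1])
E
```

```text
(no output)
```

View pics/s1.png

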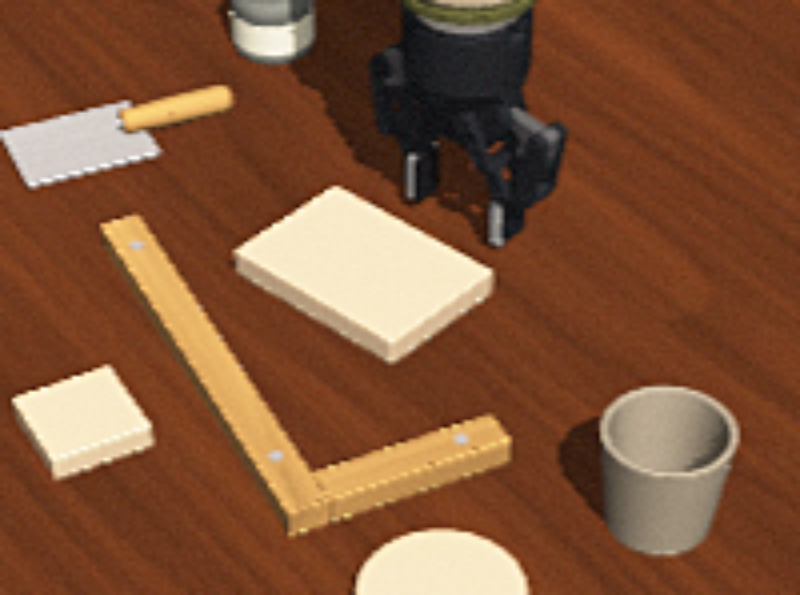

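The open fingers stand low on the bench behind the tile (tips near (412,198) and (497,243) in the crop), both clear of it. I'll push with both fingers, turning as I go.

Call:
step_arm(commands=[60,0.02,0.004,0,0,0,0,60,0.036,0.0076,0,0,0,0,60,0.0457,0.0097,0,0,0,0,60,0.053,0.0123,0,0,0,-0.0086,60,0.06,0.015,0,0,0,-0.0173,60,0.067,0.0175,0,0,0,-0.026,60,0.074,0.02,0,0,0,-0.0346,60,0.081,0.0228,0,0,0,-0.043,60,0.088,0.0255,0,0,0,-0.052,60,0.095,0.028,0,0,0,-0.0605])

```text
clock: 5.25
position: [0.5177, -0.0545, 0.0037]
ee_rot: [-0.005, 1.0, 0.0, -0.0]
ft_force: [-2.3, -0.4, 0.3]
grip_width: 0.706
grasp_force: 0.8
```

```bash
python3 - <<'E'
from h import *
i=camera("top");cv2.imwrite("pics/t1.png",cv2.resize(i[170:330,280:460],None,fx=4,fy=3.7)[:,:,::-1])
E
```

```text
(no output)
```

View pics/t1.png

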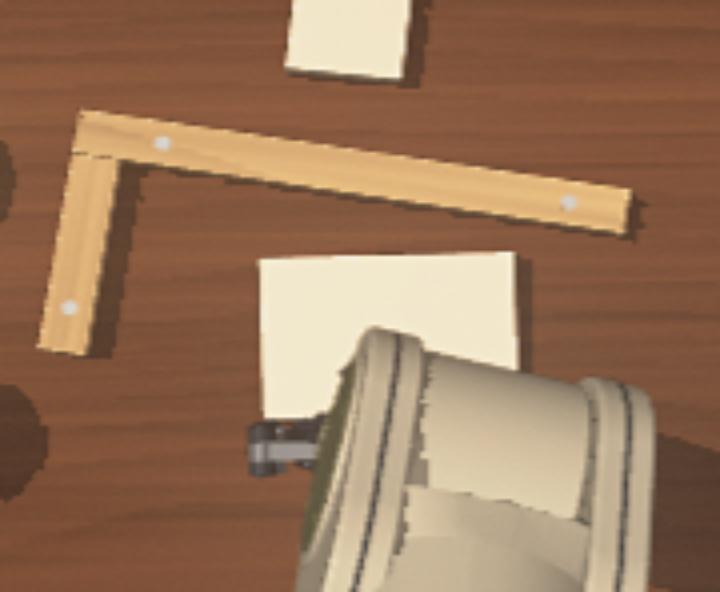

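The tile is squaring up and both fingers are on its near edge. Its far edge runs from (260,260) to (515,253) in the crop. Continuing.

Call:
step_arm(commands=[60,0.006,0.002,0,0,0,-0.0068,60,0.012,0.004,0,0,0,-0.0136,60,0.018,0.006,0,0,0,-0.0204,60,0.024,0.008,0,0,0,-0.027,60,0.03,0.01,0,0,0,-0.034,60,0.036,0.012,0,0,0,-0.041,60,0.042,0.014,0,0,0,-0.0478,60,0.046,0.0155,0,0,0,-0.0545,60,0.049,0.0165,0,0,0,-0.0608,60,0.049,0.0165,0,0,0,-0.0608])

```text
clock: 6.55
position: [0.5473, -0.0445, 0.0037]
ee_rot: [0.089, 0.996, 0.0, 0.0]
ft_force: [-0.2, 1.8, -0.3]
grip_width: 0.704
grasp_force: 0.5
```

```bash
cat >> h.py <<'E'
C=np.array([675.7,76.64]);TH=np.radians(-9.93);RS=np.array([[np.cos(TH),-np.sin(TH)],[np.sin(TH),np.cos(TH)]])
def tos(p): return (np.float64(p)[...,:2]*1000-C)@RS   # world m -> stop frame mm
def tilecorners(near):
    r,img,hsv=look(near,False)
    s=tos(r["tile"]); return s,img
E
python3 - <<'E'
from h import *
s,i=tilecorners((375,240));cv2.imwrite("pics/t2.png",cv2.resize(i[170:330,280:460],None,fx=4,fy=3.7)[:,:,::-1])
print("tcp",tos(get_obs()["position"]))
print(s.min(0),s.max(0))
mid=s[(s[:,0]>s[:,0].max()-6)]
for y in range(-215,-85,10):
    q=s[abs(s[:,1]-y)<5]
    if len(q):print(y,q[:,0].max().round(1),end="; ")
E
```

```text
tcp [-105.66106137 -141.54438117]
[ -93.35811947 -213.00813216] [ -4.91738363 -83.51012194]
-215 -6.5; -205 -5.7; -195 -6.4; -185 -5.6; -175 -5.5; -165 -5.5; -155 -5.4; -145 -5.3; -135 -5.6; -125 -5.2; -115 -5.1; -105 -5.0; -95 -4.9;
```

View pics/t2.png

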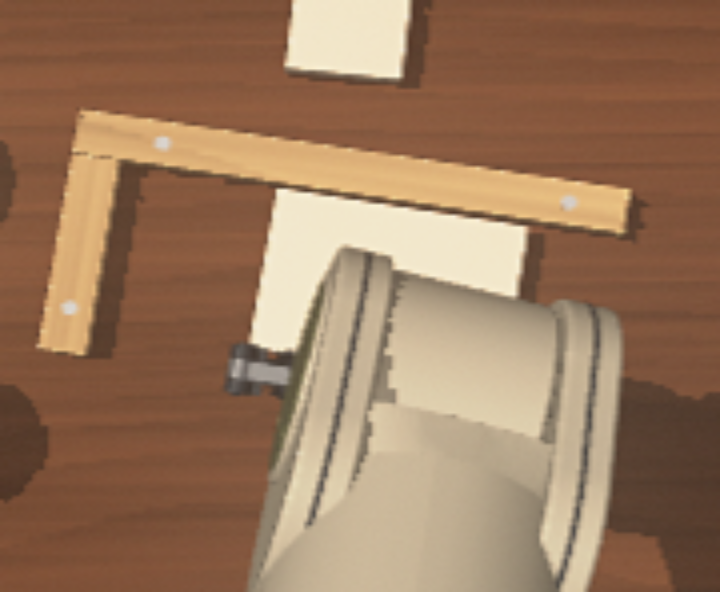

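The tile is parallel to the long batten, about 5 mm short of it (far edge (280,190)–(527,225) in the crop). Closing the gap.

Call:
step_arm(commands=[60,0.0016,-0.0003,0,0,0,0,60,0.0033,-0.0006,0,0,0,0,60,0.005,-0.0009,0,0,0,0,60,0.0066,-0.0012,0,0,0,0,60,0.008,-0.0014,0,0,0,0,60,0.009,-0.0016,0,0,0,0,60,0.01,-0.0018,0,0,0,0,60,0.0107,-0.0019,0,0,0,0,60,0.0107,-0.0019,0,0,0,0,60,0.0107,-0.0019,0,0,0,0])

```text
clock: 7.85
position: [0.5498, -0.0454, 0.0031]
ee_rot: [0.089, 0.996, 0.001, -0.004]
ft_force: [-18.5, 3.8, 14.2]
grip_width: 0.704
grasp_force: 9.6
```

Call:
step_arm(commands=[60,-0.008,0.0014,0,0,0,0,60,-0.016,0.0028,0,0,0,0,60,-0.05,0.009,0,0,0,0,60,-0.05,0.009,0.03,0,0,0,50,-0.05,0.009,0.1,0,0,0,40,-0.05,0.009,0.2,0,0,0,40,-0.05,0.009,0.2,0,0,0,40,-0.05,0.009,0.2,0,0,0,40,-0.05,0.009,0.2,0,0,0,40,-0.05,0.009,0.2,0,0,0])

```text
clock: 9.1
position: [0.5228, -0.0406, 0.1229]
ee_rot: [0.089, 0.996, -0.0, -0.001]
ft_force: [-0.1, -0.2, 1.1]
grip_width: 0.472
grasp_force: 0.0
```

```bash
python3 - <<'E'
from h import *
s,i=tilecorners((335,225))
print(s.min(0),s.max(0),get_obs()["joint_pos"].round(2))
E
```

```text
[ -90.77128348 -213.17317139] [ -2.51709368 -83.83055279] [-0.62  0.23  0.69  1.89 -0.17  1.08  1.53]
```

Call:
step_arm(commands=[40,0.02,-0.04,0,0,0,0.055,40,0.04,-0.08,0,0,0,0.11,40,0.06,-0.12,0,0,0,0.165,40,0.08,-0.16,0,0,0,0.22,40,0.104,-0.203,0,0,0,0.275,40,0.104,-0.203,0,0,0,0.33,40,0.104,-0.203,0,0,0,0.385,40,0.104,-0.203,0,0,0,0.44,40,0.104,-0.203,0,0,0,0.495,40,0.104,-0.203,0,0,0,0.5014])

```text
clock: 10.4
position: [0.5766, -0.1562, 0.1032]
ee_rot: [-0.526, 0.85, 0.019, -0.031]
ft_force: [-0.7, 0.7, -2.0]
grip_width: 0.468
grasp_force: 0.0
```

```bash
python3 - <<'E'
from h import *
o=get_obs();print(tos(o["position"]),o["position"],o["joint_pos"].round(2))
E
```

```text
[ -57.49068252 -246.40205521] [ 0.5765798  -0.15615677  0.10320284] [ 0.75  0.53 -0.75  1.59  0.38  1.24  2.6 ]
```

Call:
step_arm(commands=[40,0,0,0.03,0,0,-0.05,40,0,0,0.03,0,0,-0.1,40,0,0,0.03,0,0,-0.15,40,0,0,0.03,0,0,-0.2,40,0,0,0.03,0,0,-0.25,40,0,0,0.03,0,0,-0.3,40,0,0,0.03,0,0,-0.35,40,0,0,0.03,0,0,-0.4,40,0,0,0.03,0,0,-0.45,40,0,0,0.03,0,0,-0.5])

```text
clock: 11.65
position: [0.5767, -0.1563, 0.1208]
ee_rot: [0.233, 0.972, 0.035, -0.009]
ft_force: [0.2, -0.2, -0.0]
grip_width: 0.468
grasp_force: 0.0
```

```bash
cat >> h.py <<'E'
from scipy.spatial.transform import Rotation as Ro
def plan(sx,sy,z,yang):
    o=get_obs();x,y=(C+RS@np.array([sx,sy]))/1000
    n=np.radians((yang+90)/2);T=Ro.from_quat([np.cos(n),np.sin(n),0,0])
    rv=(T*Ro.from_quat(o["ee_rot"]).inv()).as_rotvec()/np.pi
    print("joints",o["joint_pos"].round(2),"stop",tos(o["position"]).round(1),"shift",((np.array([x,y,z])-o["position"])/.6).round(4),"turn",rv.round(4))
E
python3 -c "
from h import *
plan(-48,-251,.1,-9.93)"
```

```text
joints [ 0.62  0.42 -0.49  1.63  0.13  1.16  1.21] stop [ -57.4 -246.5] shift [ 0.0141 -0.0101 -0.0347] turn [-0.02    0.0144 -0.4053]
```

Call:
step_arm(commands=[40,0.002,-0.001,0,-0.002,0.0014,-0.05,40,0.004,-0.002,0,-0.004,0.003,-0.1,40,0.006,-0.003,0,-0.006,0.0045,-0.15,40,0.008,-0.005,0,-0.01,0.007,-0.2,40,0.01,-0.007,0,-0.012,0.009,-0.25,40,0.012,-0.009,0,-0.015,0.011,-0.3,40,0.014,-0.01,0,-0.018,0.0125,-0.35,40,0.014,-0.01,0,-0.02,0.0144,-0.4053,40,0.014,-0.01,0,-0.02,0.0144,-0.4053,40,0.014,-0.01,0,-0.02,0.0144,-0.4053])

```text
clock: 12.9
position: [0.5852, -0.1622, 0.1212]
ee_rot: [0.763, 0.647, -0.001, -0.0]
ft_force: [0.3, 0.6, 0.7]
grip_width: 0.47
grasp_force: 0.0
```

```bash
python3 -c "
from h import *
plan(-48,-251,.004,-9.93)
s,i=tilecorners((335,225))
cv2.imwrite('pics/t3.png',cv2.resize(i[170:330,280:520],None,fx=3.3,fy=3.3)[:,:,::-1])
print(s.min(0),s.max(0))"
```

```text
joints [ 0.41  0.39 -0.27  1.63  0.11  1.14 -0.05] stop [ -47.9 -250.9] shift [-0.0002 -0.0002 -0.1953] turn [ 0.0001 -0.0003 -0.003 ]
[ -91.27552514 -213.15301935] [ -2.51709368 -83.83055279]
```

View pics/t3.png

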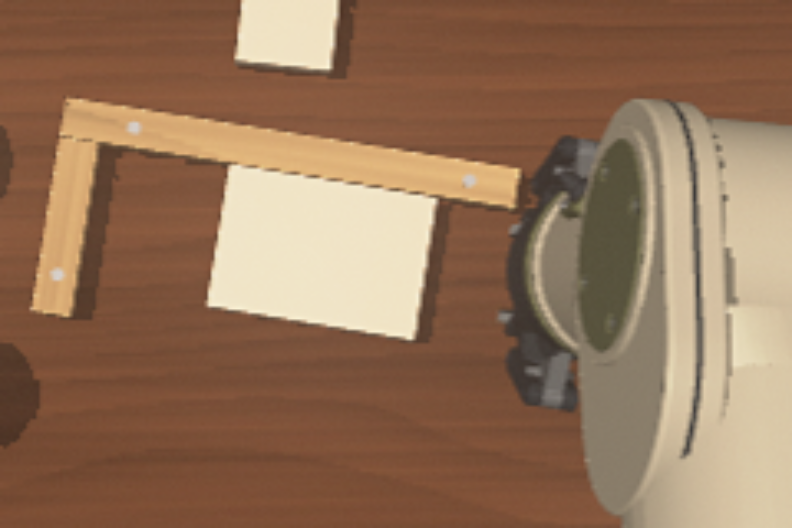

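The tile lies flush along the long batten, from (230,165) to (437,195) in the crop. The gripper is above its free end, turned to push. Descending.

Call:
step_arm(commands=[40,0,0,-0.05,0,0,0,40,0,0,-0.1,0,0,0,40,0,0,-0.14,0,0,0,40,0,0,-0.165,0,0,0,40,0,0,-0.18,0,0,0,40,0,0,-0.19,0,0,0,40,0,0,-0.195,0,0,0,40,0,0,-0.195,0,0,0,40,0,0,-0.195,0,0,0,40,0,0,-0.195,0,0,0])

```text
clock: 14.2
position: [0.5856, -0.1622, 0.0049]
ee_rot: [0.764, 0.645, -0.0, 0.0]
ft_force: [-0.4, 1.2, 1.1]
grip_width: 0.47
grasp_force: 0.0
```

```bash
python3 -c "
from h import *
i=camera('scene');cv2.imwrite('pics/s2.png',cv2.resize(i[120:280,200:400],None,fx=4,fy=3.7)[:,:,::-1])
plan(-48,-151,.004,-9.93)"
```

```text
joints [ 0.39  0.53 -0.25  1.71  0.16  0.92 -0.09] stop [ -47.6 -250.8] shift [ 0.0281  0.1639 -0.0013] turn [ 0.0003 -0.     -0.0018]
```

View pics/s2.png

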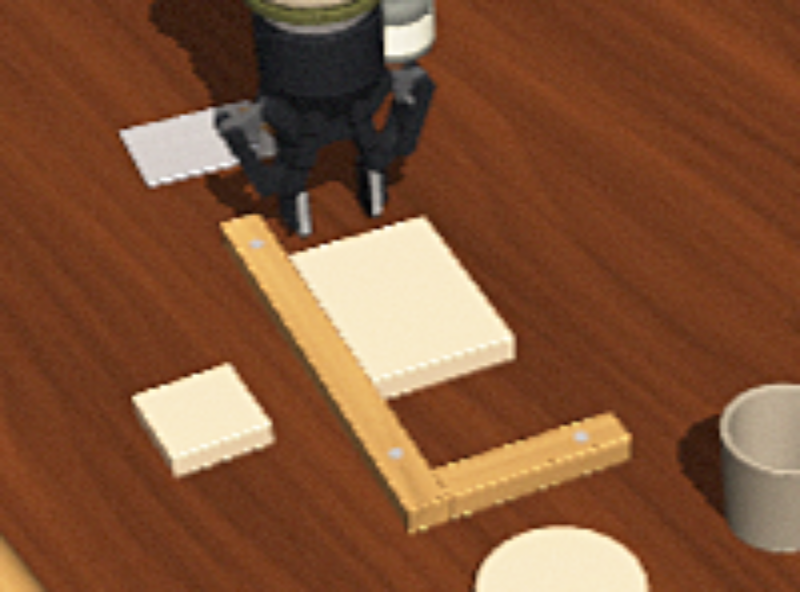

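Fingers are behind the tile's end ((302,230) and (376,213) in the crop), clear of the batten. Pushing towards the short batten.

Call:
step_arm(commands=[40,0.002,0.01,0,0,0,0,40,0.0037,0.02,0,0,0,0,40,0.0055,0.03,0,0,0,0,40,0.0073,0.04,0,0,0,0,40,0.009,0.05,0,0,0,0,40,0.011,0.06,0,0,0,0,40,0.0127,0.07,0,0,0,0,40,0.0145,0.08,0,0,0,0,40,0.0163,0.09,0,0,0,0,40,0.018,0.1,0,0,0,0])

```text
clock: 15.5
position: [0.5962, -0.1017, 0.0045]
ee_rot: [0.764, 0.645, -0.0, 0.0]
ft_force: [-1.1, -2.2, -0.5]
grip_width: 0.467
grasp_force: 1.2
```

```bash
python3 -c "
from h import *
plan(-47,-151,.004,-9.93)
s,i=tilecorners((325,225))
print(s.min(0),s.max(0))"
```

```text
joints [ 0.31  0.52 -0.27  1.72  0.17  0.92 -0.19] stop [ -47.5 -189.4] shift [ 0.0119  0.0629 -0.0009] turn [ 0.0002 -0.0002 -0.0018]
[ -92.09676293 -176.58610644] [ -3.02081355 -47.6900029 ]
```

Call:
step_arm(commands=[40,0.0021,0.011,0,0,0,0,40,0.0042,0.022,0,0,0,0,40,0.0063,0.033,0,0,0,0,40,0.0084,0.044,0,0,0,0,40,0.0105,0.055,0,0,0,0,40,0.0122,0.064,0,0,0,0,40,0.0135,0.07,0,0,0,0,40,0.0146,0.0755,0,0,0,0,40,0.0155,0.079,0,0,0,0,40,0.0158,0.081,0,0,0,0])

```text
clock: 16.8
position: [0.6046, -0.0571, 0.0045]
ee_rot: [0.765, 0.644, -0.003, 0.001]
ft_force: [-7.1, -13.4, 6.2]
grip_width: 0.465
grasp_force: 7.3
```

```bash
python3 -c "
from h import *
plan(-48,-180,.004,-9.93)
s,i=tilecorners((325,225))
print(s.min(0),s.max(0),rect(np.c_[s/1000]))"
```

```text
joints [ 0.23  0.53 -0.27  1.71  0.18  0.93 -0.28] stop [ -47. -144.] shift [-0.0121 -0.0589 -0.0008] turn [ 0.0015 -0.0009 -0.001 ]
[ -91.2293476  -122.30067392] [-2.47939465 -2.49563536] (array([-46.8, -62.3]), array([ 88.5, 119.5]), 0.31)
```

Call:
step_arm(commands=[40,-0.001,-0.005,0,0,0,0,40,-0.004,-0.02,0,0,0,0,40,-0.01,-0.06,0,0,0,0,40,-0.01,-0.06,0.05,0,0,0,40,-0.02,-0.1,0.1,0,0,0,40,-0.03,-0.15,0.18,0,0,0,40,-0.05,-0.2,0.2,0,0,0,40,-0.05,-0.2,0.2,0,0,0,40,-0.05,-0.2,0.2,0,0,0,40,-0.05,-0.2,0.2,0,0,0])

```text
clock: 18.1
position: [0.5758, -0.172, 0.1238]
ee_rot: [0.763, 0.646, -0.0, -0.001]
ft_force: [-0.5, 0.8, -1.2]
grip_width: 0.471
grasp_force: 0.0
```

```bash
python3 -c "
from h import *
s,i=tilecorners((325,225))
cv2.imwrite('pics/t4.png',cv2.resize(i[180:290,240:420],None,fx=4.4,fy=4.4)[:,:,::-1])
print(s.min(0),s.max(0),rect(np.c_[s/1000]))
i=camera('scene');cv2.imwrite('pics/s3.png',i[:,:,::-1])"
```

```text
[ -91.2293476  -131.40986749] [-2.38995791 -2.49563536] (array([-46.7, -66.9]), array([ 88.7, 128.7]), 0.23)
```

View pics/t4.png

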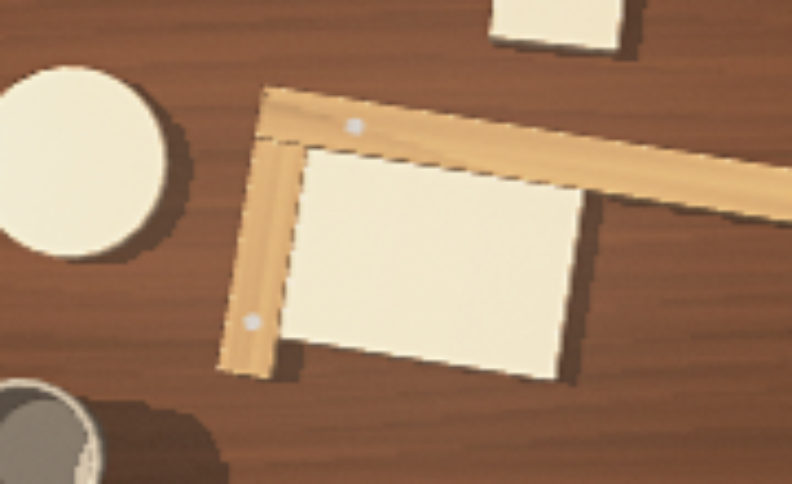

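View pics/s3.png

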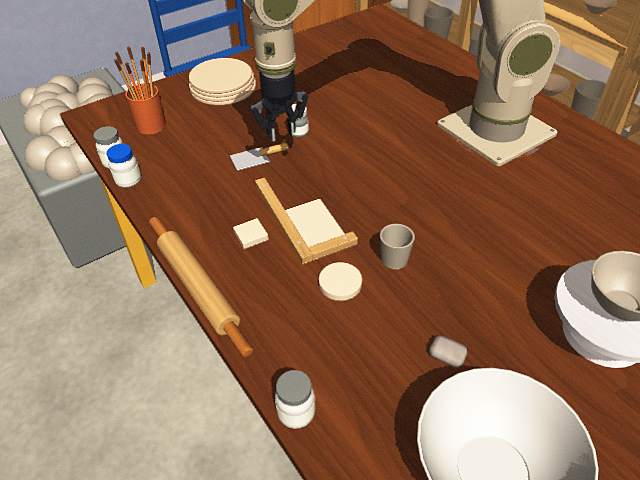

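The tile sits in the corner, flush with both battens (inside corner near (305,148) in the crop), and the bystanders look unmoved. The gripper is clear.

```bash
python3 -c "
from workcell import *
print(hand_in())"
```

```text
the job is handed in; nothing more can be done
None
```

The tile was pushed fully into the corner, with its long edge against the long batten and its end against the short one (angle off by about 0.2°), nothing else appeared to have moved, and the job was handed in at about 18 s; joint 7 briefly read its 2.6 rad limit during a mistaken wrist turn, which I reversed.

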